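# Uncover and stir the chestnuts

### The arm

A 6-joint arm with a two-finger parallel gripper is mounted at the origin on the work surface. World frame = base frame: x ahead of the robot, y to its left, z up, the work surface at z = 0. Lengths are in m, angles in degrees, forces in N, time in s.
With the tool pointing down it reaches from about 0.4 to 0.825 m from the base axis. Payload 7 kg.
Tool frame: the origin (TCP) lies on the centre line of the jaws, within the pads' length; the fingertips stand 14 mm ahead of it and the grasp point (between the pads) lies 5 mm behind it; z points along the fingers, y is the line along which they close (so a half turn about z gives the same grasp; the last joint's range is limited). The gripper opens to 88 mm and grips with 3 to 60 N. Pads are 19 mm wide; open, the fingers measure 130 mm over their backs; the gripper's body (78 mm by 193 mm) begins 47 mm behind the grasp point.
Start: joints at [-51.389, 20.546, 0.682, 0, -70.136, -16.507], TCP at [0.254, -0.625, 0.241] pointing down, gripper open.
Joint ranges: [-176.03, 176.03], [-82.01, 121.73], [-58.28, 71.71], [-173.87, 95.51], [-174.79, -0.11], [-173.66, 173.66]. Speed limits (degrees/s): [136.94, 136.94, 172.46, 180, 180, 180].

### API

Orientations are given as [roll, pitch, yaw] about the fixed x, y, z axes, in that order (R = Rz(yaw) Ry(pitch) Rx(roll)).
In Python, from plant import r gives the robot as it stands.
- The arm moves only by the tool send_rows, never from a script. Its argument "steps" is a list of rows, each an object with "dp": the shift along the tool's x, y, z in mm, a list of three; "roll": the turn about the tool's z in rad; "jaw": the opening in per cent of the stroke, from 0 (shut) to 100 (fully open). In form: [{"dp": [tx, ty, tz], "roll": roll, "jaw": jaw}, ...]. A call has 1 to 5 rows; each row is the pose to reach, as a shift and turn from the pose commanded when the call began, along the tool's axes at that moment; what a row does not reach only later rows make up. A row lasts 1/8 s, in which the tool goes at most 62.5 mm and 10.7 degrees, less where a joint would pass 70% of its speed; a pose out of reach is approached as far as the arm can. A call with a gripper value outside its range is refused whole. The fingers move at their own pace and stop on an object; "newtons" is the grip in N (left out, the last holds). Time passes only in rows, so rows that repeat a pose let the fingers close. It gives the time, the measured TCP pose, the force, the opening and the grip force at its end, in the units of the state.
- r.get_state(): the state, without advancing time (a new reading comes with each control period).
- r.capture(name): name is "side" or "top"; returns a dict with "image" (420x560x3 uint8, blue, green, red), "K" (3x3 intrinsics, pixels), "rvec" (rotation vector, rad) and "tvec" (3), from world to camera coordinates, as OpenCV has them. Camera axes: x right, y down, z forward; pixel columns grow to the right and rows downward; lengths in m; the calibration is good to about 2 mm. A picture is of the moment at which its call begins. There is no depth.
- r.close_job(): hands the job in; it is judged then, once.
The state is a dict: "time_s": time; "joints": joint angles; "qd": joint speeds; "joint_torque": joint torques, N m; "tcp_pos": TCP position; "eef_rot": TCP orientation; "contact_force": force on the tool from outside, world axes, zero at the start; "moment": the same for the moment, N m; "gripper_width": finger opening in m; "gripper_force": force on a finger pad.
Only numpy, scipy, OpenCV 4.12 (cv2) and the standard library are available. Lean on these libraries where they do the work, as an engineer would, in place of code of your own. Each camera call takes 0.05 s, during which the arm holds its last target. There are 200 camera calls.

### The job

Slide the rope ring up off its post, lay it flat in the middle of the round board, and rest the saucepan's lid on it, centred and knob up. Then take the wooden spoon from the utensil holder and, with its blade down among the chestnuts, stir two full rounds clockwise (seen from above), midway between the pan's middle and its side, beginning beside the handle and coming back to it. Leave the spoon standing in the pan, with all chestnuts still inside and without shoving the pan or the other things about.

Things in the scene. Friction and masses are not known exactly. Their poses are not given: they have to be found in the camera images.
- pan: loose steel saucepan, 1.3 to 1.8 kg: outer diameter 166 (inner 156), height 95, wall 5, flat inner floor 6 above the underside, straight sides. Origin: centre of its underside; z up. Its straight black handle (18 thick) points along its own -x, from 83 to 202 from the axis, 78 to 97 above its underside
- lid: round steel lid lying on the pan at the start: disc 172 across, its edge 6 to 10 above the origin; a 140-wide, 6-deep plug below the disc sits loosely inside the pan's rim; round knob on top, 36 across, 30 to 48 above the origin, over a 20-wide neck. Origin: centre of the plug's underside; z up through the knob (lid on pan: origin 89 above the pan's underside). 0.25 to 0.42 kg
- ring: flat ring of wound rope (firm pot rest), outer diameter 134, hole diameter 80, 25 thick, 0.11 to 0.23 kg. Lies flat round the upright post at the start. Origin: centre of its underside; z along its axis
- post: fixed wooden ring stand: round foot 104 across and 30 high on which the ring lies, with an upright round post 14 thick in the middle, its top 85 above the table. Origin: centre of the underside
- board: fixed round wooden board, 180 across, 15 thick, empty. Origin: centre of the underside
- spoon: narrow wooden stirring spoon standing upright, blade down, in an end cell of the utensil holder: 200 long; blade 24 wide (its y) by 14 thick (its x), 60 long; handle above it 18 (y) by 14 (x). It is the tallest handle in the holder. Origin: centre of the blade's end (the foot); z runs along the handle to its top end at 200; balance point about 67 from the foot. 60 to 90 g
- holder: fixed steel utensil holder, box 150 (x) by 72 (y) by 100 high, walls 4, open on top, three cells side by side along x, floor 4 thick; the spoon stands in the cell centred at x = -50, two other fixed handles 14 to 20 thick stand in the other cells, tops 112 above the table. Origin: centre of the underside
- mug: bystander: loose white mug, 76 across, 90 high, handle at its +y. Origin: centre of the underside
- mill: bystander: loose dark wood pepper mill, 54 across, 155 high. Origin: centre of the underside
- nut1: one of six loose brown chestnuts, 26 across, 21 high, 18 g, lying in a circle (about 36 from the axis) on the floor of the covered pan. Origin: centre of its flat side
- nut2: one of six loose brown chestnuts, 26 across, 21 high, 18 g, lying in a circle (about 36 from the axis) on the floor of the covered pan. Origin: centre of its flat side
- nut3: one of six loose brown chestnuts, 26 across, 21 high, 18 g, lying in a circle (about 36 from the axis) on the floor of the covered pan. Origin: centre of its flat side
- nut4: one of six loose brown chestnuts, 26 across, 21 high, 18 g, lying in a circle (about 36 from the axis) on the floor of the covered pan. Origin: centre of its flat side
- nut5: one of six loose brown chestnuts, 26 across, 21 high, 18 g, lying in a circle (about 36 from the axis) on the floor of the covered pan. Origin: centre of its flat side
- nut6: one of six loose brown chestnuts, 26 across, 21 high, 18 g, lying in a circle (about 36 from the axis) on the floor of the covered pan. Origin: centre of its flat side
Mind the look-alikes: they are no part of the job. What is shaped like the lid but green or red is not meant. Of the things that look like the ring, the smallest one is meant.

How it is judged (in metres and radians):
On the way, in this order (a step that is already met when the one before it is completed fails the run):
1. the rope ring lies flat on the round board and the lid level on the ring, knob up, both let go (horizontal distance between ring and board below 0.03 m and z of ring in the frame of board between 0.01 and 0.02 m and angle between each of ring, lid's own z axis and vertical below 0.1 rad and horizontal distance between lid and ring below 0.025 m and z of lid in the frame of ring between 0.02 and 0.031 m and contact force between the fingers and ring below 0.1 N and contact force between the fingers and lid below 0.1 N), for 0.2 s.
2. round 1: the blade's end is low in the pan, at least 18 mm from its axis, beside the handle (x of spoon in the frame of pan below -0.018 m and y of spoon in the frame of pan between -0.018 and 0.018 m and z of spoon in the frame of pan below 0.035 m and horizontal distance between spoon and pan below 0.075 m).
3. round 1: the blade's end is low in the pan, at least 18 mm from its axis, a quarter round clockwise from the handle (y of spoon in the frame of pan above 0.018 m and x of spoon in the frame of pan between -0.018 and 0.018 m and z of spoon in the frame of pan below 0.035 m and horizontal distance between spoon and pan below 0.075 m).
4. round 1: the blade's end is low in the pan, at least 18 mm from its axis, opposite the handle (x of spoon in the frame of pan above 0.018 m and y of spoon in the frame of pan between -0.018 and 0.018 m and z of spoon in the frame of pan below 0.035 m and horizontal distance between spoon and pan below 0.075 m).
5. round 1: the blade's end is low in the pan, at least 18 mm from its axis, three quarters round clockwise from the handle (y of spoon in the frame of pan below -0.018 m and x of spoon in the frame of pan between -0.018 and 0.018 m and z of spoon in the frame of pan below 0.035 m and horizontal distance between spoon and pan below 0.075 m).
6. round 2: the blade's end is low in the pan, at least 18 mm from its axis, beside the handle (all of step 2).
7. round 2: the blade's end is low in the pan, at least 18 mm from its axis, a quarter round clockwise from the handle (all of step 3).
8. round 2: the blade's end is low in the pan, at least 18 mm from its axis, opposite the handle (all of step 4).
9. round 2: the blade's end is low in the pan, at least 18 mm from its axis, three quarters round clockwise from the handle (all of step 5).
10. round 2: the blade's end is low in the pan, at least 18 mm from its axis, beside the handle again, both rounds done (all of step 6).
At the end, for the whole second after the job is handed in: Ring flat on the board, within 30 mm of its centre; lid level on the ring, within 25 mm, knob up; spoon foot in the pan under 50 mm above its underside, tilt < 1.15 rad; pan upright; all nuts in the pan, at least one of each pair 1-4, 2-5, 3-6 moved 15 mm; spoon, lid, pan and nuts at rest (horizontal distance between ring and board below 0.03 m and z of ring in the frame of board between 0.01 and 0.02 m and angle between each of ring, lid, pan's own z axis and vertical below 0.1 rad and horizontal distance between lid and ring below 0.025 m and z of lid in the frame of ring between 0.02 and 0.031 m and z of spoon in the frame of pan below 0.05 m and horizontal distance between each of spoon, nut1, nut2, nut3, nut4, nut5, nut6 and pan below 0.078 m and angle between spoon's own z axis and vertical below 1.15 rad and linear speed of each of spoon, nut1, nut2, nut3, nut4, nut5, nut6 below 0.03 m/s and linear speed of each of lid, pan below 0.02 m/s and z of each of nut1, nut2, nut3, nut4, nut5, nut6 in the frame of pan below 0.08 m and distance of any of nut1, nut4 from where it was at the start of the episode above 0.015 m and distance of any of nut2, nut5 from where it was at the start of the episode above 0.015 m and distance of any of nut3, nut6 from where it was at the start of the episode above 0.015 m); the robot touches nothing.
It fails at once if the mug or the mill is shifted by more than 30 mm or tipped over (distance of any of mug, mill from where it was at the start of the episode above 0.03 m or angle between any of mug, mill's own z axis and vertical above 0.5 rad).
It fails at once if the pan is shoved more than 50 mm or tipped (distance of pan from where it was at the start of the episode above 0.05 m or angle between pan's own z axis and vertical above 0.35 rad).
It fails at once if the fingers, rather than the spoon, push the chestnuts (contact force between the fingers and nut1 above 1 N or contact force between the fingers and nut2 above 1 N or contact force between the fingers and nut3 above 1 N or contact force between the fingers and nut4 above 1 N or contact force between the fingers and nut5 above 1 N or contact force between the fingers and nut6 above 1 N).
It fails at once if the lid is tipped up on edge or over (angle between lid's own z axis and vertical above 0.8 rad).
It also fails if it takes over 72 s, if anything falls off the work surface, if the arm or the gripper's body presses on something with over 40 N, if the wrist force passes 120 N, or if a joint passes its speed limit or range.

## Working session

There is one attempt and no reset: what is moved stays moved. The work goes in short steps, Python scripts to look and compute and a tool call to move; the robot and the scene stay as the last step left them, time stands still between calls to the robot, and variables do not carry over. Pictures are saved under pics/ and viewed, at most 10 in all, crops included, and the job is handed in when it is done.

Besides the shell and the picture viewer there is one more tool, called by a JSON object that holds its "method" and its "body". send_rows: Moves the arm, as the interface text tells. Its arguments: {"type":"object","properties":{"steps":{"type":"array","items":{"type":"object","properties":{"dp":{"type":"array","items":{"type":"number"}},"roll":{"type":"number"},"jaw":{"type":"number"}}}},"newtons":{"type":"number"}},"required":["steps"]}

```bash
ls; mkdir -p pics; python3 - <<'E'
from plant import r
import cv2
print(r.get_state())
for n in("top","side"):
    c=r.capture(n);cv2.imwrite(f"pics/{n}0.png",c["image"]);print(n,c["K"],c["rvec"],c["tvec"])
E
```

```text
pics
{'time_s': 0.0, 'joints': array([-5.13903711e+01,  2.05904175e+01,  6.35243011e-01, -2.25274560e-02,
       -7.01359444e+01, -1.65079056e+01]), 'qd': array([-0.07994198,  0.02596914, -0.06586493, -0.04992458,  0.01015072,
        0.04121166]), 'joint_torque': array([ 3.01761529e-04, -5.82709837e+01,  2.93050110e+01,  6.99681491e+00,
        6.75234071e-03, -1.76414642e-04]), 'tcp_pos': array([ 0.25379908, -0.62496972,  0.23963775]), 'eef_rot': array([ 1.79906619e+02, -5.58951431e-03, -1.57905944e+02]), 'contact_force': array([ 0.14274214,  0.13911662, -0.42658922]), 'moment': array([0.03832168, 0.04867116, 0.03241837]), 'gripper_force': 0.0, 'gripper_width': 0.08798662147503851}
top [[477.84990244   0.         277.11567427]
 [  0.         477.84990244 211.20801054]
 [  0.           0.           1.        ]] [ 2.14914064 -2.13882449  0.17630051] [0.08089352 0.42491021 1.30655165]
side [[497.27022351   0.         275.9661121 ]
 [  0.         497.27022351 205.72198796]
 [  0.           0.           1.        ]] [ 2.22741572 -1.00897507  0.38247662] [-0.22306753  0.3260054   1.24458995]
```

View pics/top0.png

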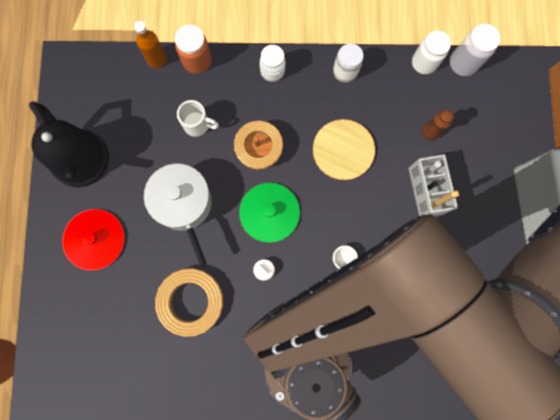

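View pics/side0.png

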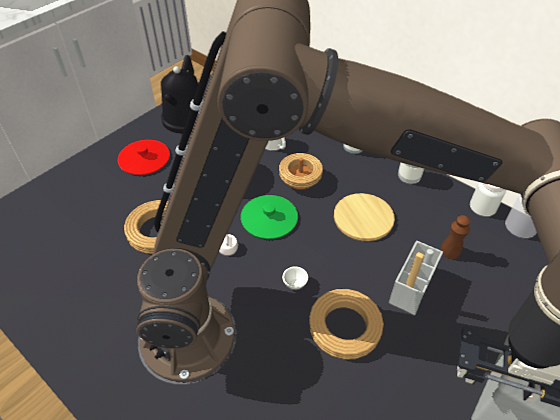

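```bash
cat > h.py <<'E'
import cv2,numpy as np
from plant import r
cam={"top":(np.array([[477.84990244,0,277.11567427],[0,477.84990244,211.20801054],[0,0,1]]),np.array([2.14914064,-2.13882449,.17630051]),np.array([.08089352,.42491021,1.30655165])),
"side":(np.array([[497.27022351,0,275.9661121],[0,497.27022351,205.72198796],[0,0,1]]),np.array([2.22741572,-1.00897507,.38247662]),np.array([-.22306753,.3260054,1.24458995]))}
def ray(n,u,v,z):
    "world point on plane z (m) seen at pixel u,v"
    K,rv,t=cam[n];R=cv2.Rodrigues(rv)[0];d=R.T@np.linalg.inv(K)@[u,v,1];o=-R.T@t
    return (o+d*(z-o[2])/d[2])
def pix(n,p):
    K,rv,t=cam[n];return cv2.projectPoints(np.array(p,float).reshape(-1,3),rv,t,K,None)[0][:,0]
def grab(n,out,crop=None,s=1):
    im=r.capture(n)["image"]
    if crop: x0,y0,x1,y1=crop;im=im[y0:y1,x0:x1]
    cv2.imwrite("pics/"+out+".png",cv2.resize(im,None,fx=s,fy=s,interpolation=cv2.INTER_CUBIC));return im
def circle(c,rad,z,n=40):
    a=np.linspace(0,2*np.pi,n);return np.c_[c[0]+rad*np.cos(a),c[1]+rad*np.sin(a),z+0*a]
E
python3 - <<'E'
from h import *
P=lambda *a:print(a,ray(*a).round(4))
P("top",344,150,.015);P("top",258,145,.055);P("top",260,141,.085);P("top",177,195,.097);P("top",175,188,.137);P("top",201,263,.087)
P("top",457,196,.2);P("top",434,185,.1);P("top",432,132,.0);P("top",446,118,.155)
P("side",364,217,.015);P("side",300,167,.055)
P("top",316,387,.2)
grab("top","c1",(130,85,480,285),2.2)
E
```

```text
('top', 344, 150, 0.015) [ 0.6082 -0.1106  0.015 ]
('top', 258, 145, 0.055) [0.6095 0.1377 0.055 ]
('top', 260, 141, 0.085) [0.6119 0.1313 0.085 ]
('top', 177, 195, 0.097) [0.4569 0.3516 0.097 ]
('top', 175, 188, 0.137) [0.4677 0.3492 0.137 ]
('top', 201, 263, 0.087) [0.2765 0.2837 0.087 ]
('top', 457, 196, 0.2) [ 0.4387 -0.3598  0.2   ]
('top', 434, 185, 0.1) [ 0.4877 -0.3385  0.1   ]
('top', 432, 132, 0.0) [ 0.6694 -0.3745  0.    ]
('top', 446, 118, 0.155) [ 0.6562 -0.3597  0.155 ]
('side', 364, 217, 0.015) [ 0.605  -0.1151  0.015 ]
('side', 300, 167, 0.055) [0.6128 0.1405 0.055 ]
('top', 316, 387, 0.2) [-0.0135 -0.0075  0.2   ]
```

View pics/c1.png

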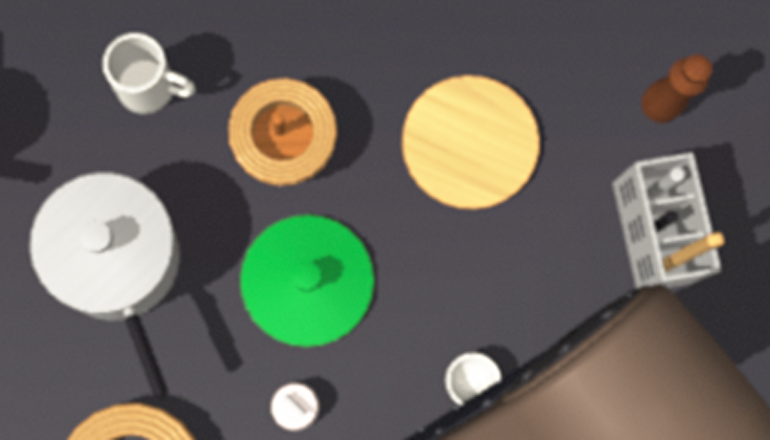

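```bash
cat > fit.py <<'E'
from h import *
from scipy.optimize import least_squares
def fitc(n,mask,z,name,hole=False):
    mask=cv2.morphologyEx(mask.astype(np.uint8)*255,cv2.MORPH_OPEN,np.ones((3,3)))
    cs=cv2.findContours(mask,cv2.RETR_EXTERNAL,cv2.CHAIN_APPROX_NONE)[0]
    for c in cs:
        if len(c)<50: continue
        q=np.array([ray(n,*p,z)[:2] for p in c[:,0]])
        s=least_squares(lambda a:np.hypot(*(q-a[:2]).T)-a[2],[*q.mean(0),.08],loss="soft_l1",f_scale=.002).x
        print(n,name,s.round(4),"px",c[:,0].mean(0).round(0),len(c))
E
python3 - <<'E'
from fit import *
for n in("top","side"):
    im=r.capture(n)["image"];h=cv2.cvtColor(im,cv2.COLOR_BGR2HSV);H,S,V=[h[...,i].astype(int) for i in range(3)]
    wood=(H>10)&(H<25)&(S>80)&(V>120)
    m=wood.copy();m[:85]=0
    if n=="top": m[:,400:]=0
    print("board z15");fitc(n,m,.015,"wood15");print("ring z55");fitc(n,m,.055,"wood55")
    g=(S<40)&(V>150)
    if n=="top":
        g[:,:120]=0;g[:,225:]=0;g[:150]=0;g[250:]=0;fitc(n,g,.097,"lid")
im=cv2.imread("pics/top0.png")
s=im[150:225,400:475];cv2.imwrite("pics/hold.png",cv2.resize(s,None,fx=7,fy=7,interpolation=cv2.INTER_CUBIC))
E
```

```text
board z15
top wood15 [-0.0802  0.802   0.0346] px [  6. 399.] 99
top wood15 [0.1734 0.3265 0.0921] px [188. 302.] 193
top wood15 [0.6242 0.1397 0.0716] px [258. 144.] 137
top wood15 [ 0.6115 -0.1087  0.0907] px [343. 149.] 174
top wood15 [0.3441 2.8209 2.0276] px [ 14. 206.] 571
ring z55
top wood55 [-0.0713  0.7808  0.0336] px [  6. 399.] 99
top wood55 [0.1747 0.3195 0.0893] px [188. 302.] 193
top wood55 [0.612  0.1383 0.0694] px [258. 144.] 137
top wood55 [ 0.5997 -0.1027  0.088 ] px [343. 149.] 174
top wood55 [0.34   2.7483 1.9758] px [ 14. 206.] 571
top lid [0.4572 0.3552 0.0857] px [176. 196.] 183
board z15
side wood15 [-0.2067  0.1795  0.171 ] px [ 25. 387.] 251
side wood15 [ 0.2863 -0.2786  0.0943] px [345. 324.] 208
side wood15 [ 0.5912 -0.5114  0.1981] px [415. 269.] 75
side wood15 [0.1701 0.3365 0.0833] px [143. 226.] 168
side wood15 [ 0.608  -0.1118  0.0904] px [364. 216.] 161
side wood15 [0.6407 0.1617 0.0738] px [301. 171.] 128
side wood15 [0.5094 0.8951 0.1201] px [157.  94.] 50
ring z55
side wood55 [-0.2098  0.1533  0.1649] px [ 25. 387.] 251
side wood55 [ 0.2658 -0.2886  0.0909] px [345. 324.] 208
side wood55 [ 0.5608 -0.5165  0.1945] px [415. 269.] 75
side wood55 [0.1537 0.3046 0.0803] px [143. 226.] 168
side wood55 [ 0.5761 -0.1278  0.0872] px [364. 216.] 161
side wood55 [0.6076 0.1361 0.0712] px [301. 171.] 128
side wood55 [0.4806 0.8436 0.1162] px [157.  94.] 50
```

View pics/hold.png

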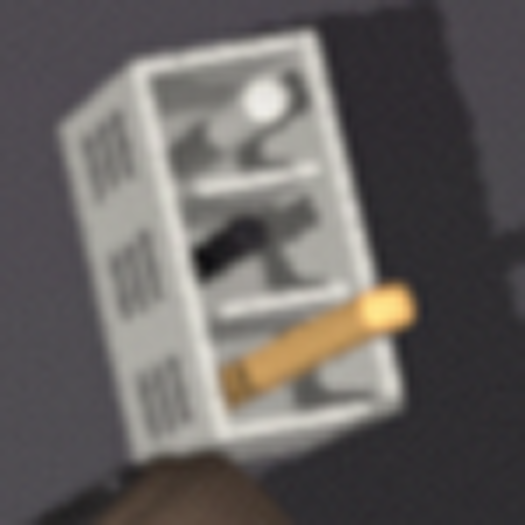

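```bash
python3 - <<'E'
from h import *
for n in cam:
    K,rv,t=cam[n];print(n,"cam pos",(-cv2.Rodrigues(rv)[0].T@t).round(3))
P=lambda s,*a:print(s,ray(*a).round(4))
for q in((135,65),(318,35),(402,405),(215,445)): P("rim","top",400+q[0]/7,150+q[1]/7,.1)
P("spoon top","top",400+388/7,150+307/7,.204)
for q in((362,298),(405,285),(415,320),(372,333)):P("tf","top",400+q[0]/7,150+q[1]/7,.204)
P("spoon low","top",400+235/7,150+385/7,.1)
P("mug","top",130+135/2.2,85+65/2.2,.09)
P("hend","top",130+160/2.2,85+392/2.2,.09);P("hstart","top",130+130/2.2,85+315/2.2,.09)
# silhouette simulate ring & lid: mask of cylinder
from fit import fitc
def sim(n,c,rad,z0,z1):
    m=np.zeros((420,560),np.uint8)
    p=np.vstack([circle(c,rad,z0),circle(c,rad,z1)])
    cv2.fillConvexPoly(m,cv2.convexHull(pix(n,p).round().astype(np.int32)),1);return m>0
for n in cam: fitc(n,sim(n,(.61,.138),.067,.03,.055),.055,"simring .61 .138")
fitc("top",sim("top",(.457,.355),.086,.095,.099),.097,"simlid .457,.355")
E
```

```text
top cam pos [0.216 0.093 1.356]
side cam pos [-0.293 -0.561  1.142]
rim [ 0.5587 -0.3018  0.1   ]
rim [ 0.5712 -0.3736  0.1   ]
rim [ 0.4257 -0.3984  0.1   ]
rim [ 0.4098 -0.3261  0.1   ]
spoon top [ 0.4433 -0.3546  0.204 ]
tf [ 0.4464 -0.3456  0.204 ]
tf [ 0.4512 -0.361   0.204 ]
tf [ 0.4387 -0.3639  0.204 ]
tf [ 0.4339 -0.3485  0.204 ]
spoon low [ 0.4331 -0.3348  0.1   ]
mug [0.6848 0.3217 0.09  ]
hend [0.2759 0.2787 0.09  ]
hstart [0.3685 0.3176 0.09  ]
top simring .61 .138 [0.607  0.1376 0.0689] px [258. 146.] 136
side simring .61 .138 [0.6002 0.1299 0.0753] px [300. 171.] 115
top simlid .457,.355 [0.4571 0.3551 0.0862] px [175. 195.] 181
```

```bash
python3 - <<'E'
import cv2,numpy as np
from h import *
a=cv2.imread("pics/top0.png")[115:175,225:295];b=cv2.imread("pics/side0.png")[140:200,265:335]
z=[cv2.resize(i,None,fx=5.6,fy=5.6,interpolation=cv2.INTER_CUBIC) for i in(a,b)]
cv2.imwrite("pics/post.png",np.hstack(z))
for n,o in(("top",(225,115)),("side",(265,140))):
    print(n,((pix(n,[[.615,.1395,.085],[.615,.1395,.03]])-o)*5.6).round())
E
```

```text
top [[179. 139.]
 [183. 172.]]
side [[202. 111.]
 [198. 182.]]
```

View pics/post.png

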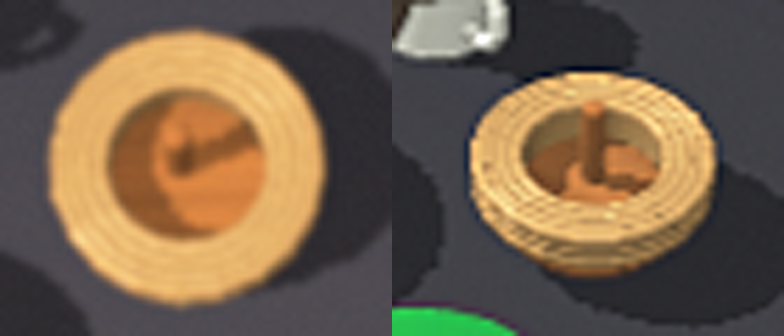

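{"method": "send_rows", "body": {"steps": [{"dp":[0,0,-40],"roll":-0.18,"jaw":45},{"dp":[0,0,-40],"roll":-0.36,"jaw":45},{"dp":[0,0,-40],"roll":-0.54,"jaw":45},{"dp":[0,0,-40],"roll":-0.72,"jaw":45},{"dp":[0,0,-40],"roll":-0.9,"jaw":45}]}}

```text
time_s: 0.88
tcp_pos: [0.2539, -0.6253, 0.2804]
eef_rot: [180.0, 0.0, -106.0]
contact_force: [0.2, -0.9, -0.3]
gripper_width: 0.0435
gripper_force: 0.0
```

{"method": "send_rows", "body": {"steps": [{"dp":[0,0,0],"roll":-0.18,"jaw":45},{"dp":[0,0,0],"roll":-0.285,"jaw":45}]}}

```text
time_s: 1.12
tcp_pos: [0.254, -0.6253, 0.2804]
eef_rot: [180.0, 0.0, -89.7]
contact_force: [-0.6, -0.3, 0.4]
gripper_width: 0.0399
gripper_force: 0.0
```

{"method": "send_rows", "body": {"steps": [{"dp":[-54,-22,0],"roll":0,"jaw":43},{"dp":[-108,-44,0],"roll":0,"jaw":43},{"dp":[-162,-66,0],"roll":0,"jaw":43},{"dp":[-216,-88,0],"roll":0,"jaw":43},{"dp":[-270,-110,0],"roll":0,"jaw":43}]}}

```text
time_s: 1.75
tcp_pos: [0.3643, -0.3537, 0.2807]
eef_rot: [-180.0, -0.0, -90.0]
contact_force: [1.3, -0.2, 0.3]
gripper_width: 0.0378
gripper_force: 0.0
```

{"method": "send_rows", "body": {"steps": [{"dp":[-54,-22,0],"roll":0,"jaw":43},{"dp":[-108,-44,0],"roll":0,"jaw":43},{"dp":[-162,-66,0],"roll":0,"jaw":43},{"dp":[-216,-88,0],"roll":0,"jaw":43},{"dp":[-270,-110,0],"roll":0,"jaw":43}]}}

```text
time_s: 2.38
tcp_pos: [0.4743, -0.0834, 0.2809]
eef_rot: [-179.9, 0.0, -90.0]
contact_force: [0.8, 0.1, 0.5]
gripper_width: 0.0375
gripper_force: 0.0
```

{"method": "send_rows", "body": {"steps": [{"dp":[-54,-22,0],"roll":0,"jaw":43},{"dp":[-108,-44,0],"roll":0,"jaw":43},{"dp":[-162,-66,0],"roll":0,"jaw":43},{"dp":[-224,-88,0],"roll":0,"jaw":43},{"dp":[-224,-88,0],"roll":0,"jaw":43}]}}

```text
time_s: 3.0
tcp_pos: [0.5627, 0.1421, 0.2795]
eef_rot: [179.9, -0.0, -89.8]
contact_force: [-0.0, -0.7, -0.2]
gripper_width: 0.0376
gripper_force: 0.0
```

{"method": "send_rows", "body": {"steps": [{"dp":[2,0.5,55],"roll":0,"jaw":43},{"dp":[2,0.5,110],"roll":0,"jaw":43},{"dp":[2,0.5,165],"roll":0,"jaw":43},{"dp":[2,0.5,185],"roll":0,"jaw":43},{"dp":[2,0.5,200],"roll":0,"jaw":43}]}}

```text
time_s: 3.62
tcp_pos: [0.5611, 0.136, 0.0795]
eef_rot: [179.9, -0.0, -90.0]
contact_force: [0.8, -0.4, -0.6]
gripper_width: 0.0377
gripper_force: 0.0
```

{"method": "send_rows", "body": {"steps": [{"dp":[0,0,10],"roll":0,"jaw":43},{"dp":[0,0,20],"roll":0,"jaw":43},{"dp":[0,0,31],"roll":0,"jaw":43},{"dp":[0,0,31],"roll":0,"jaw":43}]}}

```text
time_s: 4.12
tcp_pos: [0.5611, 0.1364, 0.0489]
eef_rot: [179.9, -0.0, -90.0]
contact_force: [0.0, -0.1, -0.4]
gripper_width: 0.0373
gripper_force: 0.0
```

{"method": "send_rows", "body": {"steps": [{"dp":[0,0,0],"roll":0,"jaw":10},{"dp":[0,0,0],"roll":0,"jaw":10},{"dp":[0,0,0],"roll":0,"jaw":10},{"dp":[0,0,0],"roll":0,"jaw":10}], "newtons": 40}}

```text
time_s: 4.62
tcp_pos: [0.5615, 0.1367, 0.0499]
eef_rot: [-180.0, 0.0, -90.0]
contact_force: [-1.5, 0.2, 2.8]
gripper_width: 0.0264
gripper_force: 37.1
```

{"method": "send_rows", "body": {"steps": [{"dp":[0,0,-20],"roll":0,"jaw":10},{"dp":[0,0,-45],"roll":0,"jaw":10},{"dp":[0,0,-70],"roll":0,"jaw":10},{"dp":[0,0,-90],"roll":0,"jaw":10},{"dp":[0,0,-90],"roll":0,"jaw":10}]}}

```text
time_s: 5.25
tcp_pos: [0.5622, 0.1371, 0.1408]
eef_rot: [-179.9, 0.1, -90.0]
contact_force: [0.2, -0.1, -1.5]
gripper_width: 0.0262
gripper_force: 37.5
```

{"method": "send_rows", "body": {"steps": [{"dp":[40,1,0],"roll":0,"jaw":10},{"dp":[90,2,0],"roll":0,"jaw":10},{"dp":[140,3,0],"roll":0,"jaw":10},{"dp":[195,4,0],"roll":0,"jaw":10},{"dp":[250,5,0],"roll":0,"jaw":10}]}}

```text
time_s: 5.88
tcp_pos: [0.5556, -0.1149, 0.1382]
eef_rot: [179.9, 0.0, -90.0]
contact_force: [0.8, 0.9, -2.4]
gripper_width: 0.026
gripper_force: 38.0
```

{"method": "send_rows", "body": {"steps": [{"dp":[0,0,35],"roll":0,"jaw":10},{"dp":[0,0,70],"roll":0,"jaw":10},{"dp":[0,0,85],"roll":0,"jaw":10},{"dp":[0,0,90],"roll":0,"jaw":10},{"dp":[0,0,90],"roll":0,"jaw":10}]}}

```text
time_s: 6.5
tcp_pos: [0.5569, -0.1132, 0.0499]
eef_rot: [-180.0, -0.0, -90.0]
contact_force: [0.3, 0.2, -0.7]
gripper_width: 0.0263
gripper_force: 39.3
```

```bash
python3 - <<'E'
from h import *
print(r.get_state()); a=grab("side","rp",(275,130,455,265),3.2)
E
```

```text
{'time_s': 6.5, 'joints': array([ 8.24748967e+00,  2.17994092e+01, -2.60109738e+01,  1.69896637e-02,
       -4.21710221e+01, -8.22149566e+00]), 'qd': array([ 0.04114732, -0.99564157,  0.46061922, -0.00241942, -0.34141964,
       -0.01268285]), 'joint_torque': array([-9.86158219e-02, -5.14128363e+01,  2.10891688e+01,  5.11661276e+00,
        1.98886637e-01, -5.26033673e-04]), 'tcp_pos': array([ 0.55690853, -0.11315463,  0.04988316]), 'eef_rot': array([-1.79979966e+02, -8.63386195e-03, -8.99614176e+01]), 'contact_force': array([ 0.31225088,  0.15092946, -0.70447921]), 'moment': array([-0.02658263,  0.19237215,  0.0122414 ]), 'gripper_force': 39.31903816759586, 'gripper_width': 0.026285071181243354}
```

View pics/rp.png

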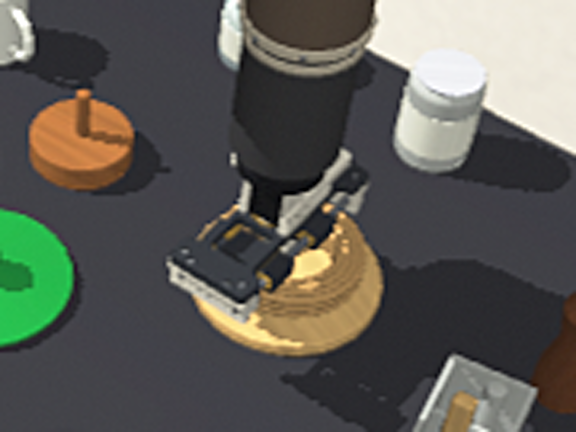

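{"method": "send_rows", "body": {"steps": [{"dp":[0,0,5],"roll":0,"jaw":10},{"dp":[0,0,10],"roll":0,"jaw":10},{"dp":[0,0,14.5],"roll":0,"jaw":10},{"dp":[0,0,14.5],"roll":0,"jaw":10}]}}

```text
time_s: 7.05
tcp_pos: [0.5565, -0.1134, 0.035]
eef_rot: [-180.0, -0.0, -90.0]
contact_force: [-0.2, -0.1, -1.5]
gripper_width: 0.0266
gripper_force: 39.1
```

{"method": "send_rows", "body": {"steps": [{"dp":[0,0,0],"roll":0,"jaw":50},{"dp":[0,0,0],"roll":0,"jaw":50},{"dp":[0,0,0],"roll":0,"jaw":50},{"dp":[0,0,-40],"roll":0,"jaw":50},{"dp":[0,0,-100],"roll":0,"jaw":50}]}}

```text
time_s: 7.68
tcp_pos: [0.5552, -0.1135, 0.1345]
eef_rot: [179.8, -0.0, -90.0]
contact_force: [1.9, 0.9, -1.0]
gripper_width: 0.0437
gripper_force: 0.0
```

{"method": "send_rows", "body": {"steps": [{"dp":[-40,0,-60],"roll":0,"jaw":60},{"dp":[-100,10,-90],"roll":0,"jaw":60},{"dp":[-155,25,-90],"roll":0,"jaw":60},{"dp":[-210,45,-90],"roll":0,"jaw":60},{"dp":[-265,60,-90],"roll":0,"jaw":60}]}}

```text
time_s: 8.3
tcp_pos: [0.4956, 0.1534, 0.2257]
eef_rot: [-179.9, 0.0, -90.0]
contact_force: [0.0, 0.1, -0.7]
gripper_width: 0.0525
gripper_force: 0.0
```

```bash
python3 - <<'E'
from fit import *
print(r.get_state()["tcp_pos"])
for n in("side","top"):
    im=r.capture(n)["image"];cv2.imwrite(f"pics/{n}2.png",im);h=cv2.cvtColor(im,cv2.COLOR_BGR2HSV);H,S,V=[h[...,i].astype(int) for i in range(3)]
    m=(H>10)&(H<25)&(S>80)&(V>120);m[:85]=0
    if n=="top": m[:,400:]=0
    fitc(n,m,.015,"wood15")
a=cv2.imread("pics/top2.png")[100:200,290:400];b=cv2.imread("pics/side2.png")[165:265,310:420]
cv2.imwrite("pics/rp2.png",np.hstack([cv2.resize(i,None,fx=3.5,fy=3.5,interpolation=cv2.INTER_CUBIC) for i in(a,b)]))
for n,o in(("top",(290,100)),("side",(310,165))):
    for c,R,z in(((.61,-.11),.067,.04),((.61,-.11),.09,.015)):
        q=(pix(n,circle(c,R,z,5)[:4])-o)*3.5;print(n,R,q.round().tolist())
E
```

```text
[0.49556728 0.15337526 0.22565654]
side wood15 [-0.2067  0.1795  0.171 ] px [ 25. 387.] 251
side wood15 [ 0.2867 -0.278   0.0944] px [345. 324.] 215
side wood15 [-29.1856 103.4722 107.9723] px [415. 269.] 74
side wood15 [0.1834 0.3261 0.0832] px [158. 227.] 264
side wood15 [ 0.6081 -0.1118  0.09  ] px [362. 217.] 159
side wood15 [0.6223 0.1543 0.0511] px [300. 172.] 131
side wood15 [0.5091 0.8952 0.1203] px [157.  94.] 50
top wood15 [-0.0801  0.8021  0.0346] px [  6. 399.] 99
top wood15 [0.1692 0.3306 0.0852] px [171. 315.] 134
top wood15 [ 0.2827 -0.2666  0.0782] px [388. 263.] 143
top wood15 [0.6197 0.136  0.0429] px [268. 147.] 63
top wood15 [ 0.6111 -0.1088  0.0896] px [342. 149.] 180
top wood15 [0.3439 2.8238 2.0305] px [ 14. 206.] 571
top 0.067 [[191.0, 85.0], [111.0, 164.0], [194.0, 244.0], [275.0, 165.0]]
top 0.09 [[186.0, 69.0], [80.0, 172.0], [190.0, 279.0], [297.0, 174.0]]
side 0.067 [[235.0, 113.0], [127.0, 118.0], [145.0, 202.0], [258.0, 196.0]]
side 0.09 [[246.0, 118.0], [103.0, 125.0], [125.0, 237.0], [277.0, 229.0]]
```

View pics/rp2.png

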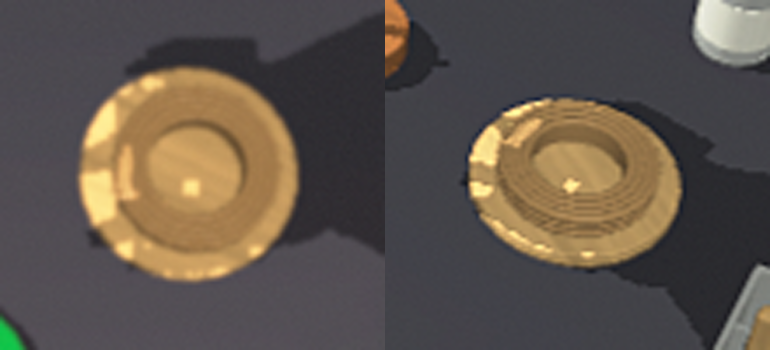

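{"method": "send_rows", "body": {"steps": [{"dp":[-55,10,0],"roll":0,"jaw":75},{"dp":[-110,20,0],"roll":0,"jaw":75},{"dp":[-165,30,0],"roll":0,"jaw":75},{"dp":[-200,39,20],"roll":0,"jaw":75},{"dp":[-200,39,60],"roll":0,"jaw":75}]}}

```text
time_s: 9.02
tcp_pos: [0.4578, 0.3547, 0.1656]
eef_rot: [-179.9, 0.2, -89.8]
contact_force: [0.3, 0.6, -1.0]
gripper_width: 0.0659
gripper_force: 0.0
```

{"method": "send_rows", "body": {"steps": [{"dp":[0,0,12],"roll":0,"jaw":75},{"dp":[0,0,25],"roll":0,"jaw":75},{"dp":[0,0,36],"roll":0,"jaw":75},{"dp":[0,0,42],"roll":0,"jaw":75},{"dp":[0,0,42],"roll":0,"jaw":75}]}}

```text
time_s: 9.65
tcp_pos: [0.4576, 0.3514, 0.1231]
eef_rot: [180.0, -0.0, -90.0]
contact_force: [-0.2, -0.2, -0.1]
gripper_width: 0.0656
gripper_force: 0.0
```

```bash
python3 - <<'E'
from h import *
s=r.get_state();print(s["tcp_pos"],s["contact_force"],ray("top",174.1,192.3,.137));a=grab("top","lid",(110,130,250,235),4)
c=pix("top",[[*s["tcp_pos"][:2],.137]]);print((c-(110,130))*4)
E
```

```text
[0.45762595 0.35141576 0.12307869] [-0.20163817 -0.20806322 -0.05358333] [0.4563154  0.35115303 0.137     ]
[[256.07025497 247.21378452]]
```

View pics/lid.png

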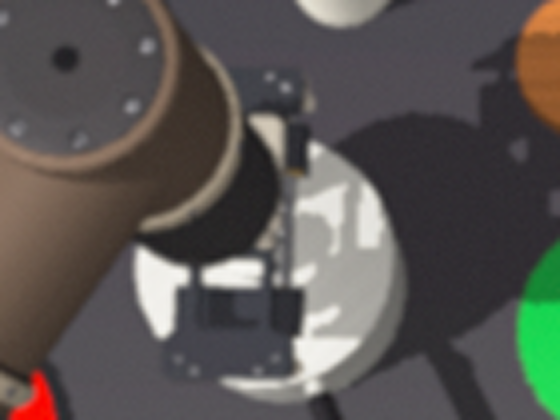

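{"method": "send_rows", "body": {"steps": [{"dp":[-2,0,0],"roll":0,"jaw":20},{"dp":[-2,0,0],"roll":0,"jaw":20},{"dp":[-2,0,0],"roll":0,"jaw":20},{"dp":[-2,0,0],"roll":0,"jaw":20},{"dp":[-2,0,0],"roll":0,"jaw":20}], "newtons": 45}}

```text
time_s: 10.32
tcp_pos: [0.4573, 0.3536, 0.1232]
eef_rot: [180.0, 0.0, -90.0]
contact_force: [-1.9, 0.1, 1.8]
gripper_width: 0.0346
gripper_force: 45.0
```

{"method": "send_rows", "body": {"steps": [{"dp":[-2,0,-5],"roll":0,"jaw":20},{"dp":[-2,0,-12],"roll":0,"jaw":20},{"dp":[-2,0,-30],"roll":0,"jaw":20},{"dp":[-2,0,-55],"roll":0,"jaw":20},{"dp":[-2,0,-80],"roll":0,"jaw":20}]}}

```text
time_s: 10.95
tcp_pos: [0.4574, 0.3555, 0.204]
eef_rot: [180.0, -0.0, -90.0]
contact_force: [0.6, -0.1, -3.5]
gripper_width: 0.0342
gripper_force: 45.0
```

{"method": "send_rows", "body": {"steps": [{"dp":[30,-10,0],"roll":0,"jaw":20},{"dp":[75,-25,0],"roll":0,"jaw":20},{"dp":[125,-41,0],"roll":0,"jaw":20},{"dp":[175,-58,0],"roll":0,"jaw":20},{"dp":[225,-75,0],"roll":0,"jaw":20}]}}

```text
time_s: 11.58
tcp_pos: [0.5328, 0.1291, 0.2035]
eef_rot: [-180.0, 0.0, -90.0]
contact_force: [0.5, -0.4, -2.9]
gripper_width: 0.0343
gripper_force: 45.0
```

{"method": "send_rows", "body": {"steps": [{"dp":[50,-17,0],"roll":0,"jaw":20},{"dp":[100,-34,0],"roll":0,"jaw":20},{"dp":[150,-50,0],"roll":0,"jaw":20},{"dp":[200,-66,0],"roll":0,"jaw":20},{"dp":[240,-78,0],"roll":0,"jaw":20}]}}

```text
time_s: 12.2
tcp_pos: [0.6108, -0.1115, 0.2032]
eef_rot: [180.0, -0.0, -90.0]
contact_force: [0.6, 0.5, -2.3]
gripper_width: 0.0344
gripper_force: 45.0
```

{"method": "send_rows", "body": {"steps": [{"dp":[0,0,30],"roll":0,"jaw":20},{"dp":[0,0,70],"roll":0,"jaw":20},{"dp":[0,0,105],"roll":0,"jaw":20},{"dp":[0,0,115],"roll":0,"jaw":20},{"dp":[0,0,115],"roll":0,"jaw":20}]}}

```text
time_s: 12.82
tcp_pos: [0.6106, -0.1094, 0.0883]
eef_rot: [180.0, -0.0, -90.0]
contact_force: [0.4, 0.3, -2.5]
gripper_width: 0.0344
gripper_force: 45.0
```

Target z is about 0.074.

{"method": "send_rows", "body": {"steps": [{"dp":[0,0,5],"roll":0,"jaw":20},{"dp":[0,0,10],"roll":0,"jaw":20},{"dp":[0,0,13.5],"roll":0,"jaw":20},{"dp":[0,0,14.5],"roll":0,"jaw":20},{"dp":[0,0,14.5],"roll":0,"jaw":20}]}}

```text
time_s: 13.45
tcp_pos: [0.6105, -0.1093, 0.0742]
eef_rot: [-180.0, -0.0, -90.0]
contact_force: [-2.9, 1.2, 3.0]
gripper_width: 0.0344
gripper_force: 45.0
```

{"method": "send_rows", "body": {"steps": [{"dp":[0,0,0],"roll":0,"jaw":75},{"dp":[0,0,0],"roll":0,"jaw":75},{"dp":[0,0,0],"roll":0,"jaw":75},{"dp":[0,0,0],"roll":0,"jaw":75},{"dp":[0,0,-20],"roll":0,"jaw":75}]}}

```text
time_s: 14.08
tcp_pos: [0.6093, -0.1095, 0.0922]
eef_rot: [179.8, -0.0, -90.0]
contact_force: [-0.1, -0.2, 0.0]
gripper_width: 0.0657
gripper_force: 0.0
```

{"method": "send_rows", "body": {"steps": [{"dp":[0,0,-50],"roll":0,"jaw":60},{"dp":[0,0,-100],"roll":0,"jaw":60},{"dp":[0,0,-150],"roll":0,"jaw":60},{"dp":[10,50,-175],"roll":0,"jaw":60},{"dp":[20,100,-175],"roll":0,"jaw":60}]}}

```text
time_s: 14.7
tcp_pos: [0.5106, -0.1296, 0.2706]
eef_rot: [-179.8, -0.0, -90.0]
contact_force: [-0.0, -0.4, 0.4]
gripper_width: 0.0526
gripper_force: 0.0
```

```bash
python3 - <<'E'
from fit import *
s=r.get_state();print(s["tcp_pos"],s["contact_force"])
K=5
t=r.capture("top")["image"];b=r.capture("side")["image"];cv2.imwrite("pics/top3.png",t);cv2.imwrite("pics/side3.png",b)
c0=t[150:250,125:225];c1=b[140:270,300:480]
cv2.imwrite("pics/m3.png",np.hstack([cv2.resize(c0,(400,400),interpolation=2),cv2.resize(c1,(400,289),interpolation=2)[:].copy() if 0 else cv2.copyMakeBorder(cv2.resize(c1,(400,289),interpolation=2),0,111,0,0,0)]))
E
```

```text
[ 0.51055761 -0.12959671  0.27062112] [-0.0118686  -0.38326223  0.44881526]
```

View pics/m3.png

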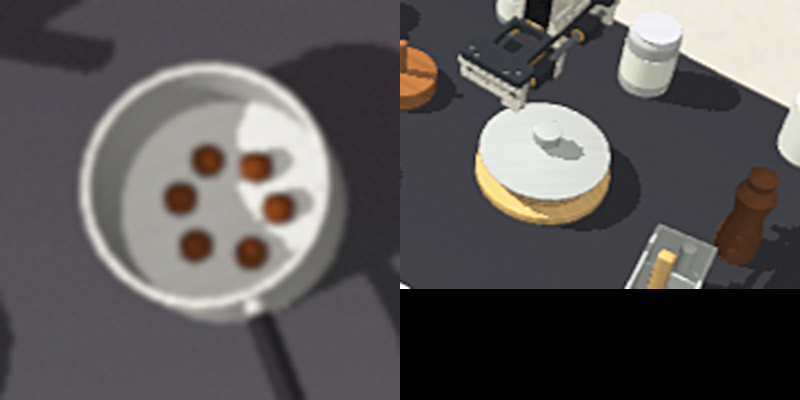

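```bash
python3 - <<'E'
from fit import *
from scipy.optimize import differential_evolution as DE
ims={n:cv2.imread(f"pics/{n}3.png") for n in cam}
ims["top"]=cv2.imread("pics/top0.png")
t3=cv2.imread("pics/top3.png")
q=np.array([[208,160],[256,166],[278,208],[251,252],[196,245],[180,198]])/4+[125,150]
nu=np.array([ray("top",*p,.020)[:2] for p in q]);print("nuts",nu.round(4).tolist(),nu.mean(0),np.hypot(*(nu-nu.mean(0)).T).round(4))
S=4;data={}
for n,(x0,y0,x1,y1) in {"top":(410,165,475,225),"side":(395,235,435,310)}.items():
    im=cv2.resize(ims[n][y0:y1,x0:x1],None,fx=S,fy=S,interpolation=cv2.INTER_CUBIC)
    h=cv2.cvtColor(im,cv2.COLOR_BGR2HSV);m=(h[...,0]>8)&(h[...,0]<28)&(h[...,1]>70)&(h[...,2]>70)
    data[n]=(m.astype(np.uint8),(x0,y0));ys,xs=np.nonzero(m);print(n,m.sum(),xs.min()/S+x0,xs.max()/S+x0,ys.min()/S+y0,ys.max()/S+y0)
def hull(n,p,z0,z1):
    c,s=np.cos(p[2]),np.sin(p[2]);m,o=data[n]
    w=[[p[0]+c*a-s*b,p[1]+s*a+c*b,z] for a in(-.007,.007) for b in(-.009,.009) for z in(z0,z1)]
    k=np.zeros_like(m);u=(pix(n,w)-o+.5)*S-.5
    cv2.fillConvexPoly(k,cv2.convexHull(np.round(u).astype(np.int32)),1);return k
def cost(p,ns=("top","side")):
    e=0
    for n in ns:
        m,_=data[n];f=hull(n,p,.06,.204);low=hull(n,p,.06,.125);reg=cv2.dilate(hull(n,p,.125,.204),np.ones((17,17)))*(1-cv2.dilate(low,np.ones((9,9)))+hull(n,p,.135,.204)>0)
        e+=((f!=m)&(reg>0)).sum()/hull(n,p,.125,.204).sum()
    return e
for ns in(("top","side"),("top",),("side",)):
    o=DE(cost,[(.42,.465),(-.38,-.335),(-.8,1.2)],args=(ns,),seed=1,popsize=20,maxiter=60);print(ns,o.x.round(4),np.degrees(o.x[2]).round(1),o.fun)
E
```

```text
nuts [[0.486, 0.3679], [0.4819, 0.3337], [0.4517, 0.3171], [0.42, 0.3352], [0.4248, 0.3741], [0.4585, 0.3867]] [0.45382366 0.35246024] [0.0357 0.0338 0.0354 0.038  0.0362 0.0346]
top 4874 414.75 459.75 189.75 224.75
side 4508 406.0 424.5 252.0 287.5
('top', 'side') [ 0.4447 -0.3534  0.348 ] 19.9 0.1334830255414142
('top',) [ 0.4453 -0.3543  0.3781] 21.7 0.06693108577094695
('side',) [ 0.4442 -0.3533  0.2614] 15.0 0.03404001194386384
```

{"method": "send_rows", "body": {"steps": [{"dp":[50,15,0],"roll":-0.1,"jaw":60},{"dp":[105,30,0],"roll":-0.2,"jaw":60},{"dp":[160,46,0],"roll":-0.3,"jaw":60},{"dp":[205,60,0],"roll":-0.3,"jaw":60},{"dp":[224,66,0],"roll":-0.3,"jaw":60}]}}

```text
time_s: 15.42
tcp_pos: [0.4435, -0.3556, 0.2682]
eef_rot: [180.0, 0.0, -72.9]
contact_force: [-0.9, 0.3, 0.3]
gripper_width: 0.0523
gripper_force: 0.0
```

{"method": "send_rows", "body": {"steps": [{"dp":[0,0,0],"roll":0,"jaw":60},{"dp":[0,0,10],"roll":0,"jaw":60}]}}

```text
time_s: 15.68
tcp_pos: [0.445, -0.3532, 0.2587]
eef_rot: [-179.9, -0.0, -72.8]
contact_force: [-0.5, -0.1, 0.5]
gripper_width: 0.0528
gripper_force: 0.0
```

{"method": "send_rows", "body": {"steps": [{"dp":[0,0,25],"roll":0,"jaw":55},{"dp":[0,0,50],"roll":0,"jaw":55},{"dp":[0,0,70],"roll":0,"jaw":55},{"dp":[0,0,85],"roll":0,"jaw":55},{"dp":[0,0,85],"roll":0,"jaw":55}]}}

```text
time_s: 16.3
tcp_pos: [0.4441, -0.3525, 0.1724]
eef_rot: [179.9, 0.1, -72.8]
contact_force: [0.3, -0.9, 1.2]
gripper_width: 0.048
gripper_force: 0.0
```

{"method": "send_rows", "body": {"steps": [{"dp":[0,0,0],"roll":0,"jaw":2},{"dp":[0,0,0],"roll":0,"jaw":2},{"dp":[0,0,0],"roll":0,"jaw":2},{"dp":[0,0,0],"roll":0,"jaw":2},{"dp":[0,0,0],"roll":0,"jaw":2}], "newtons": 40}}

```text
time_s: 16.92
tcp_pos: [0.4446, -0.3535, 0.1739]
eef_rot: [-180.0, -0.0, -72.8]
contact_force: [-0.6, 0.6, 2.2]
gripper_width: 0.0137
gripper_force: 40.0
```

{"method": "send_rows", "body": {"steps": [{"dp":[0,0,0],"roll":0,"jaw":2},{"dp":[0,0,-20],"roll":0,"jaw":2},{"dp":[0,0,-60],"roll":0,"jaw":2},{"dp":[0,0,-105],"roll":0,"jaw":2},{"dp":[0,0,-140],"roll":0,"jaw":2}]}}

```text
time_s: 17.55
tcp_pos: [0.4445, -0.3534, 0.3152]
eef_rot: [-180.0, -0.0, -72.8]
contact_force: [0.1, -0.2, -1.4]
gripper_width: 0.0138
gripper_force: 40.0
```

{"method": "send_rows", "body": {"steps": [{"dp":[-25,-8,0],"roll":0,"jaw":2},{"dp":[-70,-23,0],"roll":0,"jaw":2},{"dp":[-120,-39,0],"roll":0,"jaw":2},{"dp":[-170,-56,0],"roll":0,"jaw":2},{"dp":[-220,-72,0],"roll":0,"jaw":2}]}}

```text
time_s: 18.18
tcp_pos: [0.4478, -0.1204, 0.3134]
eef_rot: [-180.0, 0.0, -72.8]
contact_force: [1.9, -0.3, -0.7]
gripper_width: 0.0136
gripper_force: 40.0
```

{"method": "send_rows", "body": {"steps": [{"dp":[-50,-16,0],"roll":0,"jaw":2},{"dp":[-100,-33,0],"roll":0,"jaw":2},{"dp":[-150,-49,0],"roll":0,"jaw":2},{"dp":[-200,-66,0],"roll":0,"jaw":2},{"dp":[-250,-82,0],"roll":0,"jaw":2}]}}

```text
time_s: 18.8
tcp_pos: [0.4522, 0.1429, 0.3135]
eef_rot: [-180.0, 0.0, -72.8]
contact_force: [1.8, -0.1, -1.0]
gripper_width: 0.0137
gripper_force: 40.0
```

{"method": "send_rows", "body": {"steps": [{"dp":[-50,-16,0],"roll":0,"jaw":2},{"dp":[-100,-33,0],"roll":0,"jaw":2},{"dp":[-150,-49,0],"roll":0,"jaw":2},{"dp":[-190,-62,0],"roll":0,"jaw":2},{"dp":[-202,-66,0],"roll":0,"jaw":2}]}}

```text
time_s: 19.42
tcp_pos: [0.4556, 0.3557, 0.3124]
eef_rot: [179.9, -0.1, -72.7]
contact_force: [0.0, -0.2, -0.3]
gripper_width: 0.0134
gripper_force: 40.0
```

{"method": "send_rows", "body": {"steps": [{"dp":[0,0,0],"roll":0,"jaw":2},{"dp":[0,0,0],"roll":0,"jaw":2}]}}

```text
time_s: 19.68
tcp_pos: [0.456, 0.3526, 0.3136]
eef_rot: [180.0, -0.0, -72.8]
contact_force: [-0.2, 0.3, 0.2]
gripper_width: 0.0136
gripper_force: 40.0
```

```bash
python3 - <<'E'
from fit import *
s=r.get_state();p=s["tcp_pos"];print(p,s["eef_rot"])
t=r.capture("top")["image"];b=r.capture("side")["image"]
for n,im in(("top",t),("side",b)):
    cv2.imwrite(f"pics/{n}4.png",im)
    print(n,"foot",pix(n,[[p[0],p[1],p[2]-.17]]),"pan rim c",pix(n,[[.456,.354,.095]]))
c0=cv2.resize(t[130:270,110:250],(400,400),interpolation=2);c1=cv2.resize(b[60:200,180:320],(400,400),interpolation=2)
cv2.imwrite("pics/m4.png",np.hstack([c0,c1]))
E
```

```text
[0.45604216 0.35255703 0.31361822] [ 1.79987306e+02 -8.02150269e-03 -7.28489892e+01]
top foot [[173.02646979 191.90222949]] pan rim c [[176.23502578 195.45520565]]
side foot [[214.87514037 141.13535907]] pan rim c [[216.01785904 152.81199452]]
```

View pics/m4.png

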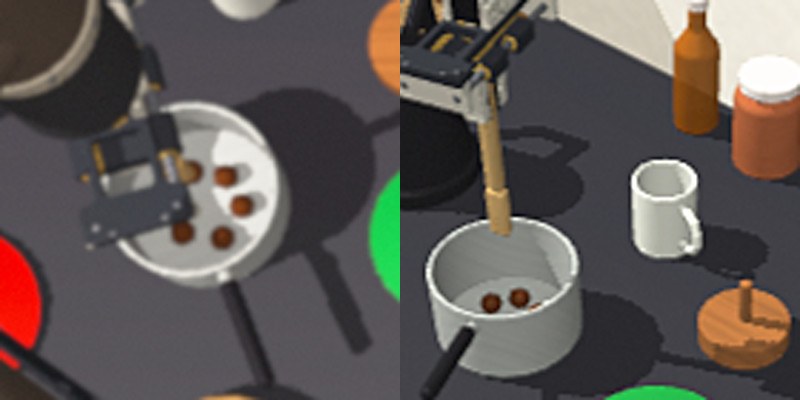

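{"method": "send_rows", "body": {"steps": [{"dp":[0,0,25],"roll":0,"jaw":2},{"dp":[0,0,60],"roll":0,"jaw":2},{"dp":[0,0,95],"roll":0,"jaw":2},{"dp":[0,0,118],"roll":0,"jaw":2},{"dp":[0,0,130],"roll":0,"jaw":2}]}}

```text
time_s: 20.4
tcp_pos: [0.456, 0.3525, 0.1828]
eef_rot: [180.0, -0.0, -72.9]
contact_force: [-0.2, 0.7, 0.2]
gripper_width: 0.0138
gripper_force: 40.0
```

{"method": "send_rows", "body": {"steps": [{"dp":[1,7,0],"roll":0,"jaw":2},{"dp":[2,14,0],"roll":0,"jaw":2},{"dp":[3,22,0],"roll":0,"jaw":2},{"dp":[4,30,0],"roll":0,"jaw":2},{"dp":[4,37,0],"roll":0,"jaw":2}]}}

```text
time_s: 21.02
tcp_pos: [0.4214, 0.3388, 0.184]
eef_rot: [-180.0, 0.0, -72.8]
contact_force: [0.3, 0.4, -0.8]
gripper_width: 0.014
gripper_force: 40.0
```

```bash
python3 - <<'E'
from h import *
s=r.get_state();p=s["tcp_pos"];print(p,s["contact_force"])
a=22.8*np.pi/180;d=p[:2]-[.456,.354];print("pan frame",np.cos(a)*d[0]+np.sin(a)*d[1],-np.sin(a)*d[0]+np.cos(a)*d[1])
al=np.radians(275.6-15*np.arange(0,26));P=np.round(37*np.c_[np.cos(al),-np.sin(al)])
for k in range(0,25,5):print([ (P[j]-P[k]).astype(int).tolist() for j in range(k+1,min(k+6,25))])
E
```

```text
[0.42139493 0.33877572 0.18400167] [ 0.29586044  0.37602507 -0.80026707]
pan frame -0.0378007851348262 -0.0006247007175533281
[[-10, 0], [-19, -3], [-27, -8], [-34, -15], [-39, -24]]
[[-2, -9], [-2, -19], [1, -28], [6, -36], [13, -43]]
[[9, -5], [18, -7], [28, -7], [37, -4], [45, 1]]
[[7, 7], [12, 16], [14, 25], [14, 35], [11, 44]]
[[-5, 8], [-12, 15], [-21, 20], [-30, 22]]
```

{"method": "send_rows", "body": {"steps": [{"dp":[-10,0,0],"roll":0,"jaw":2},{"dp":[-19,-3,0],"roll":0,"jaw":2},{"dp":[-27,-8,0],"roll":0,"jaw":2},{"dp":[-34,-15,0],"roll":0,"jaw":2},{"dp":[-39,-24,0],"roll":0,"jaw":2}]}}

```text
time_s: 21.65
tcp_pos: [0.4338, 0.3839, 0.1833]
eef_rot: [180.0, -0.0, -72.8]
contact_force: [0.1, -0.7, -0.6]
gripper_width: 0.0141
gripper_force: 40.0
```

{"method": "send_rows", "body": {"steps": [{"dp":[-2,-9,0],"roll":0,"jaw":2},{"dp":[-2,-19,0],"roll":0,"jaw":2},{"dp":[1,-28,0],"roll":0,"jaw":2},{"dp":[6,-36,0],"roll":0,"jaw":2},{"dp":[13,-43,0],"roll":0,"jaw":2}]}}

```text
time_s: 22.28
tcp_pos: [0.4789, 0.3831, 0.1836]
eef_rot: [180.0, 0.0, -72.8]
contact_force: [0.0, -0.0, -0.7]
gripper_width: 0.0136
gripper_force: 40.0
```

{"method": "send_rows", "body": {"steps": [{"dp":[9,-5,0],"roll":0,"jaw":2},{"dp":[18,-7,0],"roll":0,"jaw":2},{"dp":[28,-7,0],"roll":0,"jaw":2},{"dp":[37,-4,0],"roll":0,"jaw":2},{"dp":[45,1,0],"roll":0,"jaw":2}]}}

```text
time_s: 22.9
tcp_pos: [0.4904, 0.3395, 0.1836]
eef_rot: [-180.0, 0.0, -72.8]
contact_force: [0.3, -0.3, -1.2]
gripper_width: 0.0135
gripper_force: 40.0
```

{"method": "send_rows", "body": {"steps": [{"dp":[7,7,0],"roll":0,"jaw":2},{"dp":[12,16,0],"roll":0,"jaw":2},{"dp":[14,25,0],"roll":0,"jaw":2},{"dp":[14,35,0],"roll":0,"jaw":2},{"dp":[11,44,0],"roll":0,"jaw":2}]}}

```text
time_s: 23.52
tcp_pos: [0.451, 0.3167, 0.1837]
eef_rot: [-180.0, 0.0, -72.8]
contact_force: [0.8, 0.3, -1.2]
gripper_width: 0.0137
gripper_force: 40.0
```

{"method": "send_rows", "body": {"steps": [{"dp":[-5,8,0],"roll":0,"jaw":2},{"dp":[-12,15,0],"roll":0,"jaw":2},{"dp":[-21,20,0],"roll":0,"jaw":2},{"dp":[-30,22,0],"roll":0,"jaw":2},{"dp":[-30,22,0],"roll":0,"jaw":2}]}}

```text
time_s: 24.15
tcp_pos: [0.4213, 0.3395, 0.1833]
eef_rot: [180.0, -0.0, -72.8]
contact_force: [0.6, 0.0, -0.6]
gripper_width: 0.0139
gripper_force: 40.0
```

```bash
python3 - <<'E'
from fit import *
s=r.get_state();p=s["tcp_pos"];print(p,s["contact_force"])
# pan shift: handle + rim, compare with earlier image (rim mask) by circle fit on the rim
for f in("pics/top4.png",None):
    im=cv2.imread(f) if f else r.capture("top")["image"]
    g=im[195:275,170:230].astype(np.float32)  # handle zone
    cv2.imwrite("/tmp/x.png",g)
    G=cv2.cvtColor(im,cv2.COLOR_BGR2GRAY)
    if f: T=G[205:270,180:215]
    else:
        R=cv2.matchTemplate(G[190:285,165:230],T,cv2.TM_CCOEFF_NORMED);print(cv2.minMaxLoc(R),"still = (15,15)")
E
```

```text
[0.42131246 0.33945996 0.18325527] [ 0.56788346  0.00845159 -0.61412204]
(-0.22901548445224762, 0.6317499876022339, (13, 30), (13, 8)) still = (15,15)[ WARN:0@0.392] global loadsave.cpp:1063 imwrite_ Unsupported depth image for selected encoder is fallbacked to CV_8U.
```

{"method": "send_rows", "body": {"steps": [{"dp":[-10,0,0],"roll":0,"jaw":2},{"dp":[-19,-3,0],"roll":0,"jaw":2},{"dp":[-27,-8,0],"roll":0,"jaw":2},{"dp":[-34,-15,0],"roll":0,"jaw":2},{"dp":[-39,-24,0],"roll":0,"jaw":2}]}}

```text
time_s: 24.82
tcp_pos: [0.4337, 0.3839, 0.1835]
eef_rot: [180.0, -0.0, -72.8]
contact_force: [0.9, 0.2, -0.4]
gripper_width: 0.014
gripper_force: 40.0
```

{"method": "send_rows", "body": {"steps": [{"dp":[-2,-9,0],"roll":0,"jaw":2},{"dp":[-2,-19,0],"roll":0,"jaw":2},{"dp":[1,-28,0],"roll":0,"jaw":2},{"dp":[6,-36,0],"roll":0,"jaw":2},{"dp":[13,-43,0],"roll":0,"jaw":2}]}}

```text
time_s: 25.45
tcp_pos: [0.4788, 0.3831, 0.1835]
eef_rot: [180.0, -0.0, -72.8]
contact_force: [0.1, -0.3, -0.9]
gripper_width: 0.0136
gripper_force: 40.0
```

{"method": "send_rows", "body": {"steps": [{"dp":[9,-5,0],"roll":0,"jaw":2},{"dp":[18,-7,0],"roll":0,"jaw":2},{"dp":[28,-7,0],"roll":0,"jaw":2},{"dp":[37,-4,0],"roll":0,"jaw":2},{"dp":[45,1,0],"roll":0,"jaw":2}]}}

```text
time_s: 26.08
tcp_pos: [0.4904, 0.3395, 0.1836]
eef_rot: [180.0, 0.0, -72.8]
contact_force: [0.5, 0.3, -0.9]
gripper_width: 0.0139
gripper_force: 40.0
```

{"method": "send_rows", "body": {"steps": [{"dp":[7,7,0],"roll":0,"jaw":2},{"dp":[12,16,0],"roll":0,"jaw":2},{"dp":[14,25,0],"roll":0,"jaw":2},{"dp":[14,35,0],"roll":0,"jaw":2},{"dp":[11,44,0],"roll":0,"jaw":2}]}}

```text
time_s: 26.7
tcp_pos: [0.451, 0.3167, 0.1837]
eef_rot: [-180.0, 0.0, -72.8]
contact_force: [-0.1, -0.9, -1.0]
gripper_width: 0.0144
gripper_force: 40.0
```

{"method": "send_rows", "body": {"steps": [{"dp":[-5,8,0],"roll":0,"jaw":2},{"dp":[-12,15,0],"roll":0,"jaw":2},{"dp":[-21,20,0],"roll":0,"jaw":2},{"dp":[-30,22,0],"roll":0,"jaw":2},{"dp":[-30,22,0],"roll":0,"jaw":2}]}}

```text
time_s: 27.32
tcp_pos: [0.4215, 0.3396, 0.1834]
eef_rot: [180.0, -0.0, -72.8]
contact_force: [0.2, 0.5, -0.7]
gripper_width: 0.0137
gripper_force: 40.0
```

```bash
python3 - <<'E'
from fit import *
im=r.capture("side")["image"];old=cv2.imread("pics/side4.png")
cv2.imwrite("pics/side5.png",im)
for nm,(x0,y0,x1,y1) in {"pan front wall/handle":(185,165,250,205),"handle":(183,170,212,205)}.items():
    a=cv2.cvtColor(old,6)[y0:y1,x0:x1];b=cv2.cvtColor(im,6)[y0-12:y1+12,x0-12:x1+12]
    print(nm,cv2.minMaxLoc(cv2.matchTemplate(b,a,cv2.TM_CCOEFF_NORMED))[1::2],"still=(12,12)")
E
```

```text
pan front wall/handle (0.9204308390617371, (12, 12)) still=(12,12)
handle (0.9996441006660461, (12, 12)) still=(12,12)
```

{"method": "send_rows", "body": {"steps": [{"dp":[0,2,0],"roll":0,"jaw":2},{"dp":[0,5,0],"roll":0,"jaw":2},{"dp":[0,5,3],"roll":0,"jaw":2},{"dp":[0,5,5],"roll":0,"jaw":2},{"dp":[0,5,6.5],"roll":0,"jaw":2}]}}

```text
time_s: 28.0
tcp_pos: [0.4171, 0.3373, 0.1768]
eef_rot: [180.0, -0.0, -72.8]
contact_force: [0.6, 0.3, -0.9]
gripper_width: 0.0136
gripper_force: 40.0
```

{"method": "send_rows", "body": {"steps": [{"dp":[0,0,0],"roll":0,"jaw":2},{"dp":[0,0,0],"roll":0,"jaw":40},{"dp":[0,0,0],"roll":0,"jaw":40},{"dp":[0,0,0],"roll":0,"jaw":40},{"dp":[0,4,0],"roll":0,"jaw":40}]}}

```text
time_s: 28.62
tcp_pos: [0.4133, 0.3362, 0.177]
eef_rot: [-180.0, -0.0, -72.8]
contact_force: [-0.2, 0.3, 0.3]
gripper_width: 0.0349
gripper_force: 0.0
```

{"method": "send_rows", "body": {"steps": [{"dp":[0,6,0],"roll":0,"jaw":40},{"dp":[0,12,0],"roll":0,"jaw":40},{"dp":[0,18,0],"roll":0,"jaw":40},{"dp":[0,25,0],"roll":0,"jaw":40},{"dp":[0,32,0],"roll":0,"jaw":40}]}}

```text
time_s: 29.25
tcp_pos: [0.3822, 0.3266, 0.1771]
eef_rot: [-180.0, 0.0, -72.8]
contact_force: [-0.3, -0.3, 0.9]
gripper_width: 0.0352
gripper_force: 0.0
```

```bash
python3 - <<'E'
from h import *
s=r.get_state();print(s["tcp_pos"],s["contact_force"])
b=r.capture("side")["image"];cv2.imwrite("pics/side6.png",b)
h=cv2.cvtColor(b,cv2.COLOR_BGR2HSV);m=(h[...,0]>10)&(h[...,0]<25)&(h[...,1]>80)&(h[...,2]>100)
for y in range(75,175,6):
    x=np.nonzero(m[y,185:245])[0]+185
    if len(x):print(y,x.min(),x.max(),len(x),end=" | ")
E
```

```text
[0.38223528 0.3266103  0.17709075] [-0.31300234 -0.26048376  0.86597692]
129 213 214 2 | 147 204 205 2 | 153 202 207 6 | 159 204 209 6 | 165 206 211 6 |
```

{"method": "send_rows", "body": {"steps": [{"dp":[0,6,0],"roll":0,"jaw":40},{"dp":[0,12,0],"roll":0,"jaw":40},{"dp":[0,17,0],"roll":0,"jaw":40},{"dp":[0,21,0],"roll":0,"jaw":40},{"dp":[0,21,0],"roll":0,"jaw":40}]}}

```text
time_s: 29.92
tcp_pos: [0.3625, 0.3205, 0.1772]
eef_rot: [-180.0, 0.0, -72.8]
contact_force: [0.4, -0.8, -0.8]
gripper_width: 0.035
gripper_force: 0.0
```

{"method": "send_rows", "body": {"steps": [{"dp":[0,0,-8],"roll":0,"jaw":45},{"dp":[0,0,-18],"roll":0,"jaw":45},{"dp":[0,0,-35],"roll":0,"jaw":50},{"dp":[0,0,-70],"roll":0,"jaw":50},{"dp":[0,0,-120],"roll":0,"jaw":50}]}}

```text
time_s: 30.55
tcp_pos: [0.3624, 0.3199, 0.2981]
eef_rot: [179.9, -0.1, -72.8]
contact_force: [0.1, 1.5, 0.3]
gripper_width: 0.0439
gripper_force: 0.0
```

{"method": "send_rows", "body": {"steps": [{"dp":[50,0,0],"roll":0,"jaw":50},{"dp":[100,0,0],"roll":0,"jaw":50},{"dp":[150,0,0],"roll":0,"jaw":50},{"dp":[210,-40,0],"roll":0,"jaw":50},{"dp":[270,-80,0],"roll":0,"jaw":50}]}}

```text
time_s: 31.18
tcp_pos: [0.5054, 0.097, 0.2987]
eef_rot: [-179.8, 0.0, -72.8]
contact_force: [0.8, 1.9, 0.4]
gripper_width: 0.044
gripper_force: 0.0
```

{"method": "send_rows", "body": {"steps": [{"dp":[60,0,0],"roll":0,"jaw":50},{"dp":[120,0,0],"roll":0,"jaw":50},{"dp":[180,0,0],"roll":0,"jaw":50},{"dp":[240,0,0],"roll":0,"jaw":50},{"dp":[300,0,0],"roll":0,"jaw":50}]}}

```text
time_s: 31.8
tcp_pos: [0.5932, -0.1904, 0.298]
eef_rot: [-179.9, -0.0, -72.8]
contact_force: [1.3, 1.2, 0.7]
gripper_width: 0.0437
gripper_force: 0.0
```

```bash
cat > chk.py <<'E'
from fit import *
s=r.get_state();print(s["time_s"],s["tcp_pos"],s["contact_force"])
I={n:r.capture(n)["image"] for n in cam}
for n in cam: cv2.imwrite(f"pics/{n}7.png",I[n])
hsv={n:cv2.cvtColor(I[n],cv2.COLOR_BGR2HSV) for n in cam}
# nuts: dark red-brown blobs in pan, top view; spoon: wood-coloured near pan
h=hsv["top"];x0,y0,x1,y1=130,150,230,275
m=((h[...,0]<12)&(h[...,1]>120)&(h[...,2]>40)&(h[...,2]<170))[y0:y1,x0:x1].astype(np.uint8)
for st,c in list(zip(*cv2.connectedComponentsWithStats(m)[2:]))[1:]:
    if st[4]>8: print("nut px",(c+[x0,y0]).round(1),st[4],ray("top",*(c+[x0,y0]),.02)[:2].round(3))
for n,(x0,y0,x1,y1) in {"top":(130,150,240,262),"side":(160,70,262,205)}.items():
    h=hsv[n];m=((h[...,0]>10)&(h[...,0]<26)&(h[...,1]>70)&(h[...,2]>80))[y0:y1,x0:x1].astype(np.uint8)
    for c in cv2.findContours(m,0,1)[0]:
        if cv2.contourArea(c)>25: print(n,"wood",cv2.contourArea(c),(cv2.boxPoints(cv2.minAreaRect(c))+[x0,y0]).round(1).tolist())
E
python3 chk.py
```

```text
31.8 [ 0.59315124 -0.19041987  0.29802551] [1.29084774 1.20987286 0.65444766]
nut px [189.1 179.6] 31 [0.516 0.335]
nut px [167.7 185.2] 32 [0.5   0.395]
nut px [161.5 206.9] 30 [0.437 0.41 ]
top wood 122.0 [[174.0, 225.7], [187.2, 209.7], [193.8, 215.1], [180.6, 231.1]]
side wood 130.0 [[192.3, 148.4], [198.5, 145.2], [211.0, 169.0], [204.8, 172.2]]
side wood 127.0 [[194.0, 70.0], [213.0, 70.0], [213.0, 81.0], [194.0, 81.0]]
```

```bash
python3 - <<'E'
from fit import *
def tri(a,b):
    Ps=[]
    for n in("top","side"):
        K,rv,t=cam[n];Ps.append(K@np.c_[cv2.Rodrigues(rv)[0],t])
    X=cv2.triangulatePoints(*Ps,np.array(a,float).reshape(2,1),np.array(b,float).reshape(2,1));X=(X[:3]/X[3])[:,0]
    return X.round(4),(pix("top",X)-a).round(1).tolist(),(pix("side",X)-b).round(1).tolist()
for a in((177.3,228.4),(190.5,212.4)):
    for b in((195.4,146.8),(207.9,170.6)):print(a,b,*tri(a,b))
im=cv2.imread("pics/top7.png");h=cv2.cvtColor(im,cv2.COLOR_BGR2HSV)
x0,y0,x1,y1=140,160,215,235
m=((h[...,0]<15)&(h[...,1]>90)&(h[...,2]<190))[y0:y1,x0:x1].astype(np.uint8)
for st,c in list(zip(*cv2.connectedComponentsWithStats(m)[2:]))[1:]:
    if st[4]>8: print("nut?",(c+[x0,y0]).round(1),st.tolist(),ray("top",*(c+[x0,y0]),.02)[:2].round(3))
# side-by-side colour classes as text around the pan
for y in range(164,238,3):
    print(y,"".join("W" if (10<H<26 and S>70 and V>80) else "n" if (H<15 and S>90 and V<190) else "." if V>120 else ":" if V>75 else " " for H,S,V in h[y,140:216:2].astype(int)))
E
```

```text
(177.3, 228.4) (195.4, 146.8) [0.3565 0.3246 0.2022] [[0.7, -0.9]] [[-0.9, 0.1]]
(177.3, 228.4) (207.9, 170.6) [0.3832 0.3407 0.0768] [[4.2, -5.1]] [[-5.4, 0.5]]
(190.5, 212.4) (195.4, 146.8) [0.374  0.3081 0.2062] [[-5.7, 7.8]] [[7.5, -1.5]]
(190.5, 212.4) (207.9, 170.6) [0.4041 0.3241 0.0768] [[-2.5, 3.3]] [[3.3, -0.6]]
nut? [189.  179.8] [46, 17, 7, 7, 41] [0.516 0.335]
nut? [167.8 185.2] [25, 22, 7, 7, 39] [0.5   0.395]
nut? [161.2 206.9] [18, 44, 7, 7, 40] [0.437 0.411]
164        :::::::::::::::::::::::        
167 :    ::::::::............:            
170 ::::::::::.................:          
173 ::::::::....:.....:..........:        
176 ::::::...:...............:.....       
179 :::::...:::............nWWn.....      
182 ::::...::::.::n:........WW:......     
185 ::::..::::..WWWW:................:    
188 :::..::::....nn:..................    
191 :::..::::.........................:   
194 :::..:::..........................::  
197 :::.::::..........................::  
200 :::..:::..........................::  
203 :::..:::..::......................::  
206 :::..:::.nWWn....................:::  
209 ::::..::.:nWn.................n..:::  
212 :::::..::...............WW...W..:::   
215 ::::::..:.............WWWW.:...:::    
218 :::::::..............WWWWW:..::::     
221 :::::::::...........WWWW....::::   :::
224 :::::::::::........WWWW...::::::::::::
227 ::::::::::::::.....WWWW...::::::::::::
230 :::::::::::::::::::..:::   :::::::::::
233 ::::::::::::::::::::::::    ::::::::::
236 :::::::::::::::::::::::::    :::::::::
```

```bash
python3 - <<'E'
from h import *
a=cv2.imread("pics/side7.png");b=r.capture("side")["image"]
print(np.abs(a.astype(int)-b)[70:205,160:262].max(), r.get_state()["gripper_force"])
print(r.close_job())
E
```

```text
60 0.0
the job is handed in; nothing more can be done
None
```

The job is done and handed in, with no result reported back: the ring is on the board with the lid on it, the chestnuts had two clockwise rounds, and the spoon is left leaning in the pan. I could see only three chestnuts clearly at the end, because the pan wall hid the rest, and my last at-rest check showed some pixel change around the spoon that I did not follow up.

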